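Key a hex-footed stud into a tilted weld positioner and latch it

ROBOT

A 6-joint arm with a two-finger parallel gripper is mounted at the origin on the work surface. World frame = base frame: x ahead of the robot, y to its left, z up, the work surface at z = 0. Lengths are in m, angles in rad, forces in N, time in s.
With the tool pointing down it reaches from about 0.3 to 0.85 m from the base axis. Payload 5.4 kg.
Tool frame: the origin (TCP) lies between the finger pads; the fingertips stand 17 mm ahead of it and the grasp point (between the pads) lies 2 mm behind it (ctrl.tip_reach is the z of the fingertips in the tool frame, in m); z points along the fingers, y is the direction in which the jaws open and shut (so a half turn about z gives the same grasp; the last joint's range is limited). The gripper opens to 85 mm and grips with 20 to 120 N. Pads are 22 mm wide; open, the fingers measure 114 mm over their backs; the gripper's body (76 mm by 85 mm) begins 54 mm behind the grasp point. The pads swing forward as they close: fully open they stand 13 mm farther back than shut.
Start: joints at [1.112, 0.158, 1.597, -0, 1.386, -0.21], TCP at [0.142, 0.557, 0.248] pointing down, gripper open.
Joint ranges: [-2.91, 2.91], [-0.94, 2.29], [0.18, 2.7], [-1.29, 4.43], [0.17, 2.64], [-3, 3]. Speed limits (rad/s): [2.57, 2.57, 3.14, 3.14, 3.14, 3.14].

INTERFACE

Orientations are given as a unit quaternion [x, y, z, w].
In Python, from station import ctrl gives the robot as it stands.
- The arm moves only by the tool carry_out, never from a script. Its argument "targets" is a list of rows, each a list of 2 entries, a list of its own where there are three numbers: the shift along the tool's x, y, z in m, then the turn about the tool's z in degrees. A call has 1 to 20 rows; each row shifts and turns the commanded pose from where the row before left it, along the tool's axes as they then stand; what a row does not reach is not made up. A row lasts 1/8 s, in which the tool goes at most 62.5 mm and 10.7 degrees, less where a joint would pass 70% of its speed; a pose out of reach is approached as far as the arm can. A call is refused whole if a number of a shift passes 0.0625 or a number of a turn 10.7, either way. A call with a gripper value outside its range is refused whole. "grip" is the finger opening in m, from 0 to 0.0854, set as the call begins (left out, the last holds). The fingers move at their own pace and stop on an object; "newtons" is the grip in N (left out, the last holds). Time passes only in rows, so rows that do not move let the fingers close. It gives the time, the measured TCP pose, the force and the opening at its end, in the units of the state.
- ctrl.get_state(): the state, without advancing time (a new reading comes with each control period).
- ctrl.read_camera(name): name is "scene" or "top"; returns a dict with "frame" (384x512x3 uint8, red, green, blue), "z_map" (384x512 float32, m along the optical axis (not along the pixel's ray), 0 where there is no reading), "fx", "fy", "cx", "cy" (pixels), "k1" (the pictures are not rectified: a ray, as slopes to the right and down, at radius r is drawn at 1 + k1 r^2 times it, then the intrinsics apply), "extrinsics" (4x4, takes a point from camera to world coordinates). Camera axes: x right, y down, z forward; pixel columns grow to the right and rows downward; lengths in m; the calibration is good to about 2 mm. A picture is of the moment at which its call begins.
- ctrl.job_done(): hands the job in, once; it reports no verdict.
The state is a dict: "clock": time; "q": joint angles; "dq": joint speeds; "joint_torque": joint torques, N m; "tcp_pos": TCP position; "tcp_rot": TCP orientation; "force": force on the tool from outside, world axes, zero at the start; "torque": the same for the moment, N m; "grip_width": finger opening in m.
Only numpy, scipy, OpenCV 4.12 (cv2) and the standard library are available. Lean on these libraries where they do the work, as an engineer would, in place of code of your own. Each camera call takes 0.05 s, during which the arm holds its last target. There are 200 camera calls.

TASK

Load the positioner for the next weld: take the shorter stud, the one with the six-sided foot, press it foot first against the hexagonal nest on the sloping faceplate and turn it a little at a time until the foot drops in and its flange sits flush on the nest. Then swing the flat keeper arm on the positioner fully closed, so that its nose lies over the flange. Leave the taller stud, the brass sleeve and the wrench where they are.

Things in the scene. Friction and masses are not known exactly. Their poses are not given: they have to be found in the camera images.
- hex_stud: plain steel stud, 67 mm tall, standing on its foot. From the bottom: hexagonal foot 24 mm across flats, 16 mm tall, lower edge chamfered 1.5 mm; round flange 44 mm diameter, 6 mm thick; round grip 25 mm diameter, 45 mm long. About 0.28 kg. Origin: centre of the foot's underside; z up along the stud; x points to the middle of one of the foot's flats.
- positioner: benchtop weld positioner, about 170 x 190 mm, 160 mm high, bolted down: blue body carrying a round aluminium faceplate, 110 mm diameter, tilted 32 degrees so that it looks up and towards the robot. In the faceplate's middle stands the nest; left of it (robot's view) is the swinging keeper. Origin: on the bench under the faceplate's centre; x away from the robot side, y left.
- nest (a point): centre of the nest's mouth (rim plane). Dark steel collar 18 mm tall, hexagonal outside (47.6 mm across flats) and inside: pocket 25.6 mm across flats, 18 mm deep. z: out along its axis; x: up the slope; y: level, left. The nest is locked at an arbitrary turn about z that x, y do NOT show: see or feel it (hex repeats every 60 deg). Stud home = flange on rim, foot's underside 16 mm below the mouth.
- keeper (a joint): swing of the keeper, rad: 0 = closed on its stop, 1.7 = fully open; starts open. Flat steel bar 16 mm wide, 7 mm thick, turning parallel to the faceplate. Closed, its nose points at the nest's axis along nest -y, stopping 14.5 mm short of it, 2.5 mm above a seated stud's flange; its tail points along nest +y. Opening swings the tail up the slope. Friction holds it (about 1.5 N at the pin).
- keeper_pivot (a point): point on the keeper's pivot axis (parallel to nest z), level with the bar's top face. In the nest frame: x 0, y +68 mm, z +15.5 mm; the bar spans z +8.5 to +15.5 mm. The nose reaches 53.5 mm from here, the tail 50 mm the other way. Open by q, the tail points along (x sin q, y cos q) of the nest frame.
- keeper_pin (a point): top centre of the round steel pin on the keeper's tail by which it is swung: 10 mm diameter, 30 mm tall above the bar, parallel to nest z, 45 mm from the pivot; its top is 45.5 mm above the nest's mouth along nest z.
- tall_stud: bystander: similar steel stud with a square foot 24 mm wide and a longer grip, 90 mm tall in all, flange 44 mm diameter; it does not fit the nest. Origin: centre of the foot's underside.
- sleeve: bystander: brass sleeve standing upright, 34 mm outside diameter, 45 mm tall. Origin: centre of its underside.
- wrench: bystander: steel open-ended wrench lying flat on the bench along its own x. Origin: on its underside.
Not all that is in view belongs to the job. What is shaped like the hex_stud but red is not meant.

How it is judged:
By the outcome, as a careful person would: the job done as asked, in the order asked, and still so for the second after the job is handed in, with the robot touching nothing.
It also fails if it takes over 67 s, if anything falls off the work surface, if the arm or the gripper's body presses on something with over 40 N, if the wrist force passes 120 N, or if a joint passes its speed limit or range.

## Working session

There is one attempt and no reset: what is moved stays moved. The work goes in short steps, Python scripts to look and compute and a tool call to move; the robot and the scene stay as the last step left them, time stands still between calls to the robot, and variables do not carry over. Pictures are saved under pics/ and viewed, about 8 in all and at most 12, crops included, and the job is handed in when it is done.

Besides the shell and the picture viewer there is one more tool, called after ">>>" as name(argument=value, ...), one argument or row to a line, values as JSON. carry_out: Moves the arm, as the interface text tells. Its arguments: {"type":"object","properties":{"targets":{"type":"array","items":{"type":"array"}},"grip":{"type":"number"},"newtons":{"type":"number"}},"required":["targets"]}

```bash
ls; mkdir -p pics
cat > h.py <<'E'
import numpy as np, cv2
from station import ctrl
from scipy.spatial.transform import Rotation as R
def cam(n):
    c=ctrl.read_camera(n); return c
def pts(c):
    """world point per pixel from z_map, undistorted"""
    h,w=c['z_map'].shape
    K=np.array([[c['fx'],0,c['cx']],[0,c['fy'],c['cy']],[0,0,1]])
    u,v=np.meshgrid(np.arange(w),np.arange(h))
    return px2w(c,np.stack([u,v],-1).reshape(-1,2),c['z_map'].reshape(-1)).reshape(h,w,3)
def slopes(c,uv):
    uv=np.asarray(uv,float).reshape(-1,2)
    d=np.stack([(uv[:,0]-c['cx'])/c['fx'],(uv[:,1]-c['cy'])/c['fy']],-1)
    s=d.copy()
    for _ in range(8): s=d/(1+c['k1']*(s**2).sum(1,keepdims=True))
    return s
def px2w(c,uv,z):
    s=slopes(c,uv); z=np.asarray(z).reshape(-1,1)
    p=np.hstack([s*z,np.ones_like(s[:,:1])*z])
    T=np.array(c['extrinsics']); return p@T[:3,:3].T+T[:3,3]
def onplane(c,uv,p0,n):
    T=np.array(c['extrinsics']); s=slopes(c,uv)
    d=np.hstack([s,np.ones((len(s),1))])@T[:3,:3].T; o=T[:3,3]
    t=((np.asarray(p0)-o)@n)/(d@n); return o+d*t[:,None]
def w2px(c,p):
    T=np.array(c['extrinsics']); q=(np.atleast_2d(p)-T[:3,3])@T[:3,:3]
    s=q[:,:2]/q[:,2:]; s=s*(1+c['k1']*(s**2).sum(1,keepdims=True))
    return s*[c['fx'],c['fy']]+[c['cx'],c['cy']]
def save(c,n,box=None,k=1):
    f=c['frame'][:,:,::-1]
    if box: f=f[box[1]:box[3],box[0]:box[2]]
    cv2.imwrite('pics/'+n+'.png',cv2.resize(f,None,fx=k,fy=k,interpolation=cv2.INTER_CUBIC))
E
python3 - <<'E'
from h import *
print(ctrl.get_state())
a=cam('scene');b=cam('top')
for c in(a,b): print({k:c[k] for k in('fx','fy','cx','cy','k1')},np.round(c['extrinsics'],3).tolist())
cv2.imwrite('pics/a.png',np.vstack([cv2.resize(x['frame'],(400,300))for x in(a,b)])[:,:,::-1]) 
save(a,'s',None,1.5);save(b,'t',None,1.5)
E
```

```text
pics
{'clock': 0.0, 'q': array([ 1.11191427e+00,  1.59061363e-01,  1.59824138e+00, -2.07903728e-05,
        1.38621894e+00, -2.10080397e-01]), 'dq': array([ 0.00104818,  0.00167362, -0.0016368 ,  0.00032361, -0.00054219,
       -0.00021716]), 'joint_torque': array([-3.47292998e-04, -3.95995367e+01, -3.31430769e+01, -1.16433202e-04,
        8.24374758e-03,  1.99048618e-07]), 'tcp_pos': array([0.14134282, 0.55676021, 0.24730538]), 'tcp_rot': array([ 1.24078256e-01,  9.92271967e-01, -9.14417525e-04, -3.06980088e-04]), 'force': array([0.4971618 , 0.65088821, 0.4219163 ]), 'torque': array([ 0.01000617, -0.01261167,  0.03770944]), 'grip_width': 0.08520539122155774}
{'fx': 351.07982459329065, 'fy': 351.07982459329065, 'cx': 248.75132485083913, 'cy': 196.55853114317628, 'k1': 0.004415658020684124} [[0.73, 0.496, -0.47, 0.936], [0.683, -0.535, 0.497, -0.434], [-0.005, -0.684, -0.73, 0.719], [0.0, 0.0, 0.0, 1.0]]
{'fx': 402.59419772827107, 'fy': 402.59419772827107, 'cx': 246.70651652319526, 'cy': 188.87436189067262, 'k1': -0.10242667755309388} [[0.023, -0.995, 0.096, 0.433], [-1.0, -0.022, 0.013, -0.03], [-0.011, -0.097, -0.995, 1.244], [0.0, 0.0, 0.0, 1.0]]
```

View pics/s.png

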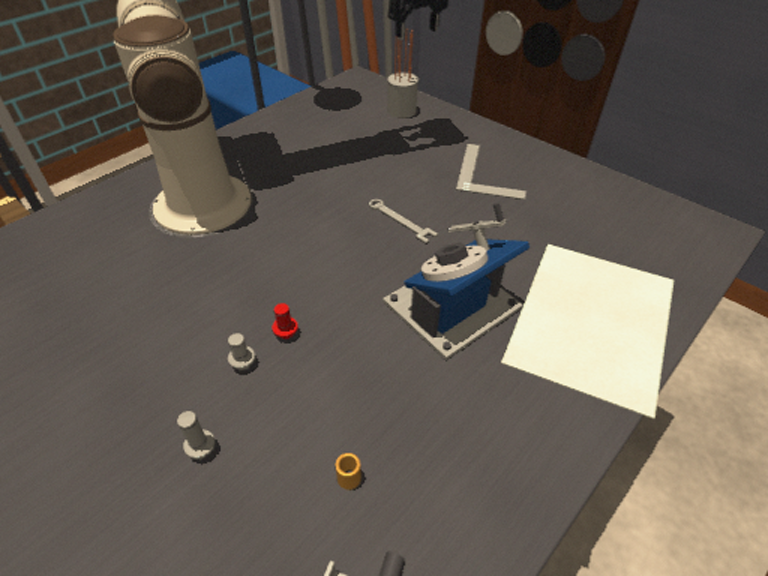

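View pics/t.png

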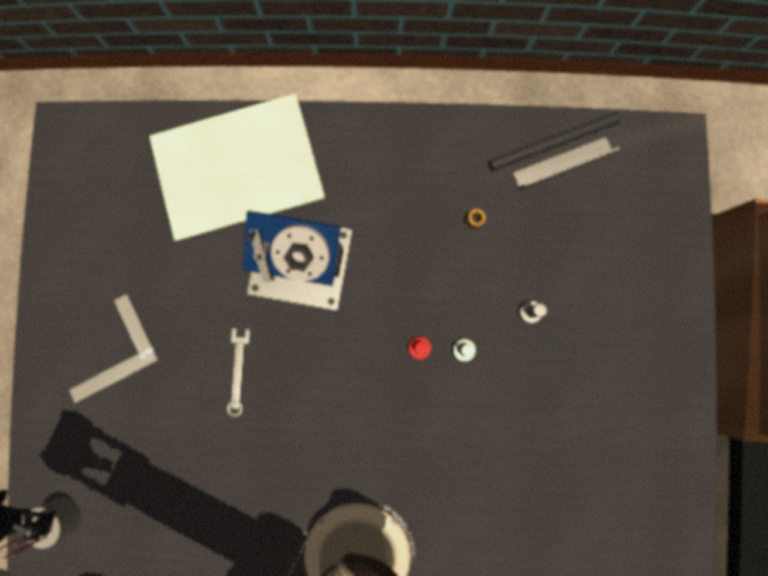

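The steel short stud is at scene (159,235) and top (310,233). The lookalikes are the red stud at scene (188,215) / top (280,232) and the tall steel stud at scene (131,292) / top (355,207). By the description I choose the steel short one. I'll check that in a crop and measure.

Run:
```python
from h import *
a=cam('scene');b=cam('top')
def crop(c,box):return cv2.resize(c['frame'][box[1]:box[3],box[0]:box[2]],(400,300),interpolation=cv2.INTER_CUBIC)
cv2.imwrite('pics/c.png',np.vstack([np.hstack([crop(a,(110,190,220,272)),crop(a,(255,130,365,212))]),np.hstack([crop(b,(260,190,380,280)),crop(b,(150,130,246,202))])])[:,:,::-1])
for n,c,boxes in(('s',a,{'hex':(145,215,180,255),'tall':(112,270,150,315),'sleeve':(215,295,248,332)}),('t',b,{'hex':(296,220,325,247),'tall':(340,190,372,220),'sleeve':(305,132,330,158)})):
  P=pts(c)
  for k,(x0,y0,x1,y1) in boxes.items():
    q=P[y0:y1,x0:x1].reshape(-1,3); z=c['z_map'][y0:y1,x0:x1].ravel(); q=q[(z>0)]
    q=q[q[:,2]>0.012]; zm=np.percentile(q[:,2],98); t=q[q[:,2]>zm-.006]
    print(n,k,len(q),'zmax',zm.round(4),'top mean',t.mean(0).round(4),'mid-range',((q.min(0)+q.max(0))/2).round(4))
  box=(262,140,365,215) if n=='s' else (155,135,240,210)
  q=P[box[1]:box[3],box[0]:box[2]].reshape(-1,3); f=c['frame'][box[1]:box[3],box[0]:box[2]].reshape(-1,3).astype(int)
  bl=(f[:,2]-f[:,0]>40)&(q[:,2]>.04)
  # blue top plate plane via ransac
  rng=np.random.default_rng(0);B=q[bl];best=None
  for _ in range(500):
    s=B[rng.choice(len(B),3,0)];nn=np.cross(s[1]-s[0],s[2]-s[0]);l=np.linalg.norm(nn)
    if l<1e-6: continue
    nn/=l; m=abs((B-s[0])@nn)<.003
    if best is None or m.sum()>best.sum():best=m
  I=B[best];m=I.mean(0);nn=np.linalg.svd(I-m)[2][2];nn*=np.sign(nn[2])
  print(n,'plate n',nn.round(3),'tilt',np.degrees(np.arccos(nn[2])),'yaw',np.degrees(np.arctan2(-nn[1],-nn[0])),'inl',len(I),len(B),m.round(4))
  h=(q-m)@nn
  br=(f.max(1)-f.min(1)<40)&(np.linalg.norm(q-m,axis=1)<.1)
  print(np.histogram(h[br&(h>-.01)],bins=np.arange(-.01,.09,.005)))
```

```text
s hex 311 zmax 0.0685 top mean [ 0.4223 -0.2081  0.0666] mid-range [ 0.4215 -0.2071  0.0426]
s tall 502 zmax 0.0915 top mean [ 0.5024 -0.3435  0.0898] mid-range [ 0.5026 -0.343   0.0541]
s sleeve 279 zmax 0.0469 top mean [ 0.6895 -0.2277  0.0447] mid-range [ 0.6895 -0.2279  0.0303]
s plate n [-0.512  0.074  0.856] tilt 31.139562653477714 yaw -8.204918238135022 inl 567 772 [0.6271 0.1228 0.1289]
(array([ 33,  18, 105,  92, 132,  74,  59,  71, 118,  15,  59, 102,  14,
         9,   7,   5,   0,   0,   0]), array([-0.01 , -0.005,  0.   ,  0.005,  0.01 ,  0.015,  0.02 ,  0.025,
        0.03 ,  0.035,  0.04 ,  0.045,  0.05 ,  0.055,  0.06 ,  0.065,
        0.07 ,  0.075,  0.08 ,  0.085]))
t hex 168 zmax 0.0685 top mean [ 0.4212 -0.2061  0.0657] mid-range [ 0.421  -0.2072  0.0421]
t tall 179 zmax 0.0916 top mean [ 0.502  -0.3409  0.0888] mid-range [ 0.5011 -0.3411  0.0532]
t sleeve 97 zmax 0.0462 top mean [ 0.6874 -0.2261  0.0435] mid-range [ 0.687  -0.2266  0.0298]
t plate n [-0.532  0.08   0.843] tilt 32.57835501046692 yaw -8.579900402642465 inl 662 778 [0.6216 0.1438 0.1221]
(array([ 32, 134, 155,  39, 149,  89,  28,  45, 144,  12,  28, 142,  27,
         3,   4,   2,   3,  11,   0]), array([-0.01 , -0.005,  0.   ,  0.005,  0.01 ,  0.015,  0.02 ,  0.025,
        0.03 ,  0.035,  0.04 ,  0.045,  0.05 ,  0.055,  0.06 ,  0.065,
        0.07 ,  0.075,  0.08 ,  0.085]))
```

View pics/c.png

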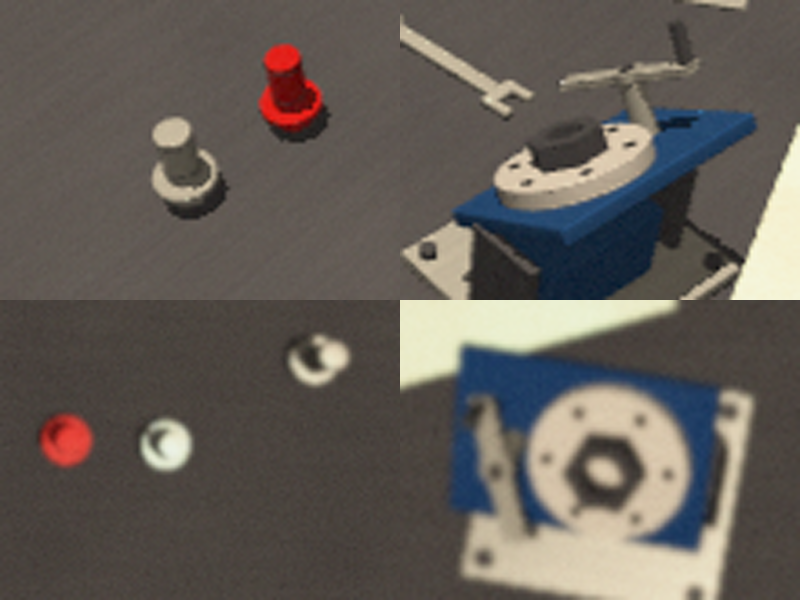

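The crop confirms it: the grey stud at scene (159,235) is short (top at z≈0.067). The tall one reaches 0.09, and the other short one is red. The nest is the dark hexagon at top (~294/1.5, 257/1.5), and the keeper is open to its left. Next I measure the nest.

Run:
```python
from h import *
yaw=np.radians(-8.4);t=np.radians(32)
Rn=R.from_euler('z',yaw).as_matrix()@np.array([[np.cos(t),0,-np.sin(t)],[0,1,0],[np.sin(t),0,np.cos(t)]])
n=Rn[:,2]
for nm,box in(('scene',(262,140,365,215)),('top',(155,135,240,210))):
  cs=[cam(nm) for _ in range(6)];c=cs[0]
  F=np.mean([k['frame'].astype(float) for k in cs],0); c['z_map']=np.median([k['z_map'] for k in cs],0)
  P=pts(c);sl=np.s_[box[1]:box[3],box[0]:box[2]]
  q=P[sl].reshape(-1,3);f=F[sl].reshape(-1,3);sat=f.max(1)-f.min(1)
  q0=q[(f[:,2]-f[:,0]>40)&(q[:,2]>.08)]; h0=np.median(q0@n); h=q@n-h0
  # aluminium disc
  D=(sat<45)&(f.mean(1)>110)&(h>.008)&(h<.02)&(np.linalg.norm(q-[.62,.13,.13],axis=1)<.12)
  d=q[D]@Rn; print(nm,'disc n',D.sum(),'h',np.median(h[D]).round(4),'c',((np.percentile(d,1,0)+np.percentile(d,99,0))/2).round(4),'ext',np.ptp(d,axis=0).round(3), 'x',(Rn@((d.min(0)+d.max(0))/2)).round(4))
  C=(f.mean(1)<95)&(sat<40)&(h>.024)&(h<.042)&(np.linalg.norm(q-[.62,.13,.14],axis=1)<.12)
  e=q[C]@Rn; hc=np.median(h[C]);
  hist=np.histogram(h[C],bins=np.arange(.02,.044,.002)); print('hist',hist[0])
  top=np.percentile(h[C],70); mc=(np.percentile(e,2,0)+np.percentile(e,98,0))/2
  print('collar',C.sum(),'h',hc.round(4),top.round(4),'ext',np.ptp(e,axis=0).round(4),'ctr nestcoords',mc.round(4),'world',(Rn@np.r_[mc[:2],h0+hc]).round(4))
  # orientation: support function width of the hull vs angle
  L=e[:,:2]-mc[:2]; A=np.arange(0,180,2)
  w=[np.ptp(np.percentile(L@[np.cos(np.radians(a)),np.sin(np.radians(a))],[1.5,98.5])) for a in A]
  w6=np.array(w); ph=np.angle((w6*np.exp(6j*np.radians(A))).sum()); print('vertex dir deg mod60',(np.degrees(ph)/6)%60,'amp',abs((w6*np.exp(6j*np.radians(A))).sum())/len(A)*2,'mean w',w6.mean())
  K=(sat<45)&(h>.038)&(h<.056)&(np.linalg.norm(q-[.6,.2,.15],axis=1)<.1)
  k=q[K]@Rn; m=k.mean(0); v=np.linalg.svd((k-m)[:,:2])[2][0]; print('keeper',K.sum(),'rel',(m-mc).round(4),'h',np.median(h[K]).round(4),'dir',np.degrees(np.arctan2(v[0],v[1])))
```

```text
scene disc n 332 h 0.0145 c [ 0.5514  0.2107 -0.1971] ext [0.109 0.125 0.011] x [0.5949 0.1261 0.125 ]
hist [ 0  0 20 24 28 28 83  2  4  6  6]
collar 201 h 0.032 0.0326 ext [0.0721 0.1008 0.0178] ctr nestcoords [ 0.5496  0.226  -0.1769] world [0.5873 0.1417 0.1406]
vertex dir deg mod60 33.31762753063789 amp 0.0011550455605100938 mean w 0.07473460081355586
keeper 187 rel [0.0054 0.0431 0.0135] h 0.047 dir -107.5326730363332
top disc n 852 h 0.014 c [ 0.5502  0.2053 -0.1974] ext [0.109 0.11  0.012] x [0.5945 0.1202 0.1238]
hist [ 0  0  9  7 11 67 66  3  0  0  2]
collar 165 h 0.0318 0.0323 ext [0.0676 0.1073 0.0178] ctr nestcoords [ 0.5509  0.2254 -0.1815] world [0.5891 0.1409 0.1398]
vertex dir deg mod60 46.80920201953959 amp 0.0005894940357483296 mean w 0.06708531014673552
keeper 197 rel [-0.0049  0.0455  0.0175] h 0.0473 dir -104.52335008627547
```

Run:
```python
from h import *
yaw=np.radians(-8.4);t=np.radians(32)
Rn=R.from_euler('z',yaw).as_matrix()@np.array([[np.cos(t),0,-np.sin(t)],[0,1,0],[np.sin(t),0,np.cos(t)]])
n=Rn[:,2]; d0=np.array([.5502,.2053])
for nm in('scene','top'):
  cs=[cam(nm) for _ in range(6)];c=cs[0]
  F=np.mean([k['frame'].astype(float) for k in cs],0); c['z_map']=np.median([k['z_map'] for k in cs],0)
  P=pts(c)@Rn; f=F.reshape(-1,3); q=P.reshape(-1,3)
  near=np.linalg.norm(q[:,:2]-d0,axis=1)
  dz=np.median(q[(near<.053)&(near>.035)&(f.mean(1)>110)&(f.max(1)-f.min(1)<45),2])
  hh=q[:,2]-dz
  T=(near<.034)&(abs(hh-.018)<.003)
  e=q[T]; z=np.median(e[:,2]); L=e[:,:2]
  hull=cv2.convexHull(L.astype(np.float32)); c0,r=cv2.minEnclosingCircle(hull)
  c1=(np.percentile(L,1,0)+np.percentile(L,99,0))/2
  A=np.arange(0,180,3); w=np.array([np.ptp(L@[np.cos(np.radians(a)),np.sin(np.radians(a))]) for a in A])
  s=(w*np.exp(6j*np.radians(A))).sum()
  print(nm,'disc z',dz.round(4),'rim n',T.sum(),'rimh',(z-dz).round(4),'circ',np.round(c0,4),round(r,4),'mid',c1.round(4),'w min/max',w.min().round(4),w.max().round(4),'vertex',(np.degrees(np.angle(s))/6)%60,abs(s)/len(A)*2)
  print(' world rim c',(Rn@np.r_[c0,z]).round(4),(Rn@np.r_[c1,z]).round(4))
  # edges
  r=np.hypot(*(L-c0).T);a=(np.degrees(np.arctan2(L[:,1]-c0[1],L[:,0]-c0[0]))%60)
  print(' outer r by angle mod60',[np.round(np.percentile(r[(a>=k)&(a<k+10)],95),4) for k in range(0,60,10)],' inner',[np.round(np.percentile(r[(a>=k)&(a<k+10)],4),4) for k in range(0,60,10)])
  # rectified view of rim plane by casting rays
  g=np.arange(-.045,.0451,.0003); X,Y=np.meshgrid(g,g,indexing='ij')
  W=np.stack([d0[0]-X,d0[1]-Y,np.full_like(X,z)],-1).reshape(-1,3)@Rn.T
  m=w2px(c,W).reshape(X.shape+(2,)).astype(np.float32)
  im=cv2.remap(F.astype(np.float32),m[...,0],m[...,1],cv2.INTER_CUBIC)
  cv2.imwrite('pics/r_%s.png'%nm,np.clip(im*1.6,0,255).astype(np.uint8)[:,:,::-1])
a=[cv2.imread('pics/r_%s.png'%k) for k in('scene','top')]; cv2.imwrite('pics/r.png',np.hstack(a))
```

```text
scene disc z -0.1954 rim n 112 rimh 0.0182 circ [0.5489 0.2036] 0.0277 mid [0.5495 0.2017] w min/max 0.0472 0.0551 vertex 31.963796695508723 0.002066561040839763
 world rim c [0.5831 0.1197 0.1406] [0.5833 0.1177 0.1409]
 outer r by angle mod60 [np.float64(0.024), np.float64(0.0241), np.float64(0.026), np.float64(0.0276), np.float64(0.0255), np.float64(0.0238)]  inner [np.float64(0.0128), np.float64(0.0133), np.float64(0.0132), np.float64(0.0157), np.float64(0.014), np.float64(0.0141)]
top disc z -0.1973 rim n 174 rimh 0.018 circ [0.5494 0.2044] 0.0268 mid [0.5496 0.2059] w min/max 0.0474 0.0533 vertex 35.24372648229725 0.0018692691801456662
 world rim c [0.5848 0.1203 0.1391] [0.5851 0.1217 0.1392]
 outer r by angle mod60 [np.float64(0.0235), np.float64(0.0237), np.float64(0.026), np.float64(0.0264), np.float64(0.0253), np.float64(0.0242)]  inner [np.float64(0.0125), np.float64(0.014), np.float64(0.0144), np.float64(0.0142), np.float64(0.014), np.float64(0.0145)]
```

View pics/r.png

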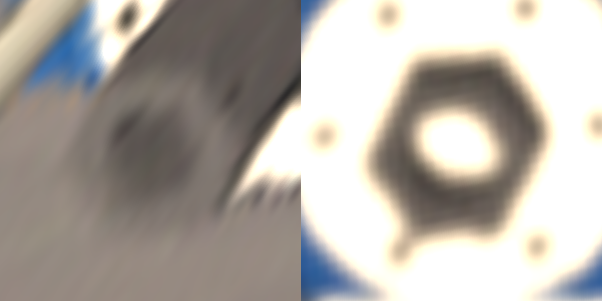

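The rectified top view shows the collar's hexagon, with vertices at about (545,132), (503,62) and (372,165). In the nest frame that puts vertices at ~33° (mod 60), which agrees with the depth silhouette (32 and 35). The mouth is near (0.584, 0.120, 0.140). Next I start moving, and this first call also checks how the turn entry behaves.

>>> carry_out(
  targets=[
    [[0,0,0],[0,3,0]],
  ],
  grip=0.05,
)

```text
invalid input at $.targets[0][1]: expected a number
```

```bash
python3 -c "
from h import *
s=ctrl.get_state();print(s['clock'],s['q'].round(3),R.from_quat(s['tcp_rot']).as_matrix().round(4).tolist());print([x for x in dir(ctrl) if x[0]!='_'],ctrl.tip_reach)"
```

```text
1.4 [ 1.112  0.158  1.597 -0.     1.386 -0.21 ] [[-0.9692, 0.2463, 0.0001], [0.2463, 0.9692, 0.0], [-0.0001, 0.0, -1.0]]
['IKError', 'get_state', 'job_done', 'read_camera', 'tip_reach'] 0.017
```

>>> carry_out(
  targets=[
    [[-0.0357,-0.0278,0],0],
    [[-0.0357,-0.0278,0],0],
    [[-0.0357,-0.0278,0],0],
    [[-0.0357,-0.0278,0],0],
    [[-0.0357,-0.0278,0],0],
    [[-0.0357,-0.0278,0],0],
    [[-0.0357,-0.0278,0],0],
    [[-0.0357,-0.0278,0],0],
    [[-0.0357,-0.0278,0],0],
    [[-0.0357,-0.0278,0],0],
    [[-0.0111,-0.0438,0],0],
    [[-0.0111,-0.0438,0],0],
    [[-0.0111,-0.0438,0],0],
    [[-0.0111,-0.0438,0],0],
    [[-0.0111,-0.0438,0],0],
    [[-0.0111,-0.0438,0],0],
    [[-0.0111,-0.0438,0],0],
    [[-0.0111,-0.0438,0],0],
    [[-0.0111,-0.0438,0],0],
  ],
  grip=0.05,
)

```text
clock: 3.78
tcp_pos: [0.4188, -0.2083, 0.2485]
tcp_rot: [0.124, 0.992, -0.0, 0.0]
force: [1.4, 0.1, 0.2]
grip_width: 0.05
```

Turns are only accepted about the tool's z, so I need to know what happens at the edge of the reach, where tilt could come from.

>>> carry_out(
  targets=[
    [[-0.0588,-0.0123,0],0],
    [[-0.0588,-0.0123,0],0],
    [[-0.0588,-0.0123,0],0],
    [[-0.0588,-0.0123,0],0],
    [[-0.0588,-0.0123,0],0],
    [[-0.0588,-0.0123,0],0],
    [[-0.0588,-0.0123,0],0],
    [[-0.0588,-0.0123,0],0],
  ],
)

```text
clock: 4.78
tcp_pos: [0.7941, -0.3915, 0.2404]
tcp_rot: [0.124, 0.992, -0.005, 0.014]
force: [57.4, -32.7, 40.4]
grip_width: 0.0501
```

```bash
python3 -c "
from h import *
s=ctrl.get_state();print(s['clock'],s['q'].round(3),s['tcp_pos'],R.from_quat(s['tcp_rot']).as_matrix().round(4).tolist())"
```

```text
4.775 [-0.595  1.154  0.182  0.004  1.776 -1.916] [ 0.7940925  -0.39148912  0.24038679] [[-0.9688, 0.2465, 0.0266], [0.2463, 0.9691, -0.0129], [-0.0289, -0.0059, -0.9996]]
```

>>> carry_out(
  targets=[
    [[-0.0147,-0.0031,0],0],
    [[-0.0147,-0.0031,0],0],
    [[-0.0147,-0.0031,0],0],
    [[-0.0147,-0.0031,0],0],
  ],
)

```text
clock: 5.28
tcp_pos: [0.8063, -0.3974, 0.2356]
tcp_rot: [0.124, 0.992, -0.012, 0.034]
force: [-0.1, 0.3, -0.8]
grip_width: 0.0497
```

```bash
python3 -c "
from h import *
s=ctrl.get_state();print(s['clock'],s['q'].round(3),s['tcp_pos'],R.from_quat(s['tcp_rot']).as_matrix().round(4).tolist())"
```

```text
5.275 [-0.595  1.16   0.183  0.009  1.728 -1.915] [ 0.80630995 -0.39743122  0.23555629] [[-0.967, 0.2467, 0.0642], [0.2451, 0.969, -0.0323], [-0.0702, -0.0155, -0.9974]]
```

>>> carry_out(
  targets=[
    [[0.03,0.0062,0],0],
    [[0.03,0.0062,0],0],
  ],
)

```text
clock: 5.52
tcp_pos: [0.7564, -0.3737, 0.2315]
tcp_rot: [0.124, 0.992, -0.013, 0.035]
force: [0.6, -0.5, 0.6]
grip_width: 0.0498
```

```bash
python3 -c "
from h import *
s=ctrl.get_state();print(s['clock'],s['q'].round(3),s['tcp_pos'],R.from_quat(s['tcp_rot']).as_matrix().round(4).tolist())"
```

```text
5.525 [-0.605  0.864  0.672  0.01   1.533 -1.927] [ 0.75643074 -0.37368585  0.23154466] [[-0.9668, 0.2468, 0.0657], [0.2451, 0.9689, -0.0334], [-0.0719, -0.0162, -0.9973]]
```

Pushing past the reach limit tilts the tool outward, and the tilt stays when it comes back. That gives me a way to reach 32°. Next I push at the inner limit to level the tool again before grasping.

>>> carry_out(
  targets=[
    [[0.0588,0.0123,-0.0045],0],
    [[0.0588,0.0123,-0.0045],0],
    [[0.0588,0.0123,-0.0045],0],
    [[0.0588,0.0123,-0.0045],0],
    [[0.0588,0.0123,-0.0045],0],
    [[0.0588,0.0123,-0.0045],0],
    [[0.0588,0.0123,-0.0045],0],
    [[0.0245,0.0052,-0.002],0],
    [[0.0245,0.0052,-0.002],0],
    [[0.0245,0.0052,-0.002],0],
    [[0.0245,0.0052,-0.002],0],
    [[0.0245,0.0052,-0.002],0],
    [[0.0245,0.0052,-0.002],0],
  ],
)

```text
clock: 7.15
tcp_pos: [0.2472, -0.1248, 0.238]
tcp_rot: [0.124, 0.992, -0.014, 0.035]
force: [-0.5, 0.0, -0.2]
grip_width: 0.0506
```

```bash
cat > st.py <<'E'
from h import *
s=ctrl.get_state();M=R.from_quat(s['tcp_rot']).as_matrix();z=M[:,2]
print(round(s['clock'],2),s['q'].round(3),s['tcp_pos'].round(4),'F',s['force'].round(1),'T',s['torque'].round(2),'w',round(s['grip_width'],4))
print('tilt',np.degrees(np.arccos(-z[2])).round(2),'az',np.degrees(np.arctan2(z[1],z[0])).round(1),'x',M[:,0].round(4),'y',M[:,1].round(4),'z',z.round(4))
E
python3 st.py
```

```text
7.15 [-0.952 -0.872  2.391  0.032  1.556 -2.274] [ 0.2472 -0.1248  0.238 ] F [-0.5  0.  -0.2] T [0.02 0.05 0.  ] w 0.0506
tilt 4.28 az -29.4 x [-0.967   0.2444 -0.0719] y [ 0.2464  0.969  -0.0195] z [ 0.0649 -0.0366 -0.9972]
```

>>> carry_out(
  targets=[
    [[0.02,0.005,0],0],
    [[0.02,0.005,0],0],
    [[0.02,0.005,0],0],
    [[0.02,0.005,0],0],
  ],
)

```text
clock: 7.65
tcp_pos: [0.2232, -0.1088, 0.2306]
tcp_rot: [0.124, 0.992, -0.005, 0.012]
force: [-0.3, -0.1, 0.5]
grip_width: 0.05
```

```bash
python3 st.py
```

```text
7.65 [-0.972 -0.944  2.434  0.011  1.629 -2.294] [ 0.2232 -0.1088  0.2306] F [-0.3 -0.1  0.5] T [-0.01 -0.    0.03] w 0.05
tilt 1.5 az -30.2 x [-0.9691  0.2455 -0.0251] y [ 0.2458  0.9693 -0.0072] z [ 0.0226 -0.0132 -0.9997]
```

>>> carry_out(
  targets=[
    [[0.0175,0.0045,0],0],
    [[0.0175,0.0045,0],0],
    [[0,0,0],0],
    [[-0.05,-0.011,0],0],
    [[-0.05,-0.011,0],0],
    [[-0.05,-0.011,0],0],
    [[-0.05,-0.011,0],0],
    [[-0.015,-0.003,0],0],
    [[0,0,0],0],
  ],
)

```text
clock: 8.78
tcp_pos: [0.4116, -0.2011, 0.2285]
tcp_rot: [0.124, 0.992, 0.0, -0.0]
force: [0.0, -0.1, -0.2]
grip_width: 0.0501
```

```bash
python3 st.py
```

```text
8.78 [-0.719 -0.137  1.935 -0.     1.345 -2.042] [ 0.4116 -0.2011  0.2285] F [ 0.  -0.1 -0.2] T [-0.04 -0.04 -0.  ] w 0.0501
tilt 0.04 az 157.9 x [-9.693e-01  2.459e-01  7.000e-04] y [2.459e-01 9.693e-01 1.000e-04] z [-7.e-04  3.e-04 -1.e+00]
```

>>> carry_out(
  targets=[
    [[-0.0111,-0.0035,0],0],
    [[0,0,0.05],0],
    [[0,0,0.05],0],
    [[0,0,0.04],0],
    [[0,0,0.03],0],
    [[0,0,0.0105],0],
    [[0,0,0],0],
  ],
)

```text
clock: 9.65
tcp_pos: [0.4211, -0.2072, 0.0487]
tcp_rot: [0.124, 0.992, -0.0, 0.0]
force: [0.7, 0.3, -0.2]
grip_width: 0.0497
```

>>> carry_out(
  targets=[
    [[0,0,0],0],
    [[0,0,0],0],
    [[0,0,0],0],
    [[0,0,0],0],
    [[0,0,0],0],
  ],
  grip=0.01,
  newtons=80,
)

```text
clock: 10.28
tcp_pos: [0.4223, -0.208, 0.0502]
tcp_rot: [0.124, 0.992, -0.001, 0.001]
force: [-0.7, 0.7, 6.0]
grip_width: 0.0233
```

>>> carry_out(
  targets=[
    [[0,0,-0.02],0],
    [[0,0,-0.05],0],
    [[0,0,-0.06],0],
    [[0,0,-0.06],0],
    [[0,0,-0.02],0],
    [[0,0,0],0],
  ],
)

```text
clock: 11.02
tcp_pos: [0.4218, -0.2076, 0.2603]
tcp_rot: [0.124, 0.992, -0.001, 0.002]
force: [0.5, 0.4, -3.4]
grip_width: 0.0229
```

```bash
python3 st.py
python3 - <<'E'
from h import *
a=cam('scene');p=ctrl.get_state()['tcp_pos'];u,v=w2px(a,p-[0,0,.025])[0].astype(int);print(u,v);save(a,'lift',(u-28,v-24,u+28,v+24),10)
E
```

```text
11.03 [-0.715 -0.133  1.868 -0.     1.402 -2.037] [ 0.4218 -0.2076  0.2603] F [ 0.5  0.4 -3.4] T [-0.02  0.01 -0.01] w 0.0229
tilt 0.28 az -43.9 x [-0.9692  0.2462 -0.0043] y [ 0.2462  0.9692 -0.0024] z [ 0.0036 -0.0034 -1.    ]
140 174
```

View pics/lift.png

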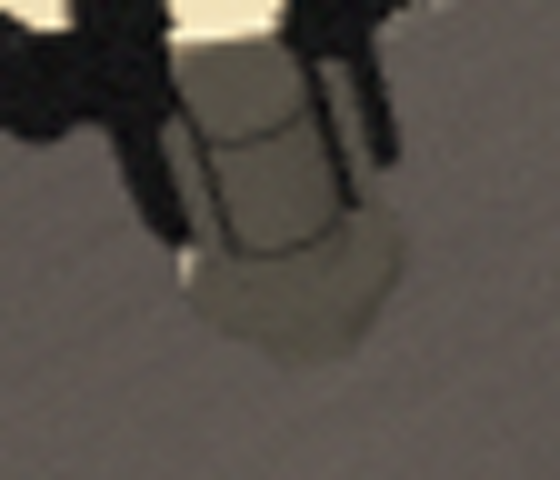

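>>> carry_out(
  targets=[
    [[-0.0431,0.039,-0.0057],0],
    [[-0.0431,0.039,-0.0057],0],
    [[-0.0431,0.039,-0.0057],0],
    [[-0.0431,0.039,-0.0057],0],
    [[-0.0431,0.039,-0.0057],0],
    [[-0.0431,0.039,-0.0057],0],
    [[-0.0431,0.039,-0.0057],0],
    [[-0.04,0.004,0],0],
    [[-0.03,0.003,0],0],
    [[-0.03,0.003,0],0],
    [[-0.03,0.003,0],0],
    [[-0.03,0.003,0],0],
    [[-0.03,0.003,0.002],0],
    [[-0.03,0.003,0.003],0],
  ],
)

```text
clock: 12.82
tcp_pos: [0.8944, -0.0452, 0.267]
tcp_rot: [0.124, 0.991, 0.003, 0.045]
force: [-0.9, -0.5, -2.3]
grip_width: 0.0228
```

```bash
python3 st.py
```

```text
12.82 [-0.189  1.123  0.184  0.012  1.746 -1.508] [ 0.8944 -0.0452  0.267 ] F [-0.9 -0.5 -2.3] T [ 0.01  0.09 -0.02] w 0.0228
tilt 5.15 az -3.1 x [-0.9653  0.246  -0.0881] y [0.2455 0.9693 0.0174] z [ 0.0896 -0.0048 -0.996 ]
```

>>> carry_out(
  targets=[
    [[-0.05,0,0.003],0],
    [[-0.05,0,0.004],0],
    [[-0.05,0,0.005],0],
    [[-0.05,0,0.007],0],
    [[-0.05,0,0.009],0],
    [[-0.05,0,0.01],0],
  ],
)

```text
clock: 13.58
tcp_pos: [0.9581, -0.1, 0.2182]
tcp_rot: [0.123, 0.983, 0.007, 0.137]
force: [-0.0, -0.2, -3.0]
grip_width: 0.023
```

```bash
python3 st.py
```

```text
13.57 [-0.243  1.19   0.184  0.046  1.495 -1.561] [ 0.9581 -0.1     0.2182] F [-0.  -0.2 -3. ] T [0.01 0.25 0.02] w 0.023
tilt 15.83 az -4.2 x [-0.9318  0.244  -0.2685] y [0.2402 0.9696 0.0475] z [ 0.272  -0.0202 -0.9621]
```

>>> carry_out(
  targets=[
    [[-0.045,-0.04,0.002],0],
    [[-0.045,-0.04,0.002],0],
    [[-0.045,-0.03,0.002],0],
    [[-0.05,0,0.003],0],
    [[-0.05,0,0.004],0],
    [[-0.05,0,0.005],0],
    [[-0.05,0,0.005],0],
  ],
)

```text
clock: 14.45
tcp_pos: [0.9901, -0.2283, 0.2501]
tcp_rot: [0.122, 0.963, -0.003, 0.24]
force: [-0.8, 0.2, -2.2]
grip_width: 0.0232
```

```bash
python3 st.py
```

```text
14.45 [-0.376  1.179  0.184  0.114  1.308 -1.698] [ 0.9901 -0.2283  0.2501] F [-0.8  0.2 -2.2] T [ 0.04  0.42 -0.03] w 0.0232
tilt 27.73 az -7.9 x [-0.8554  0.2339 -0.4622] y [0.2366 0.9702 0.0531] z [ 0.4608 -0.064  -0.8852]
```

>>> carry_out(
  targets=[
    [[-0.05,0,0.005],0],
    [[-0.05,0,0.005],0],
    [[-0.018,0,0.003],0],
    [[0,0,0],0],
  ],
)

```text
clock: 14.95
tcp_pos: [1.004, -0.2359, 0.2726]
tcp_rot: [0.123, 0.954, -0.007, 0.274]
force: [0.0, -0.4, -2.8]
grip_width: 0.0235
```

```bash
python3 st.py
python3 - <<'E'
from h import *
p=ctrl.get_state()['tcp_pos'];cs=[cam('scene') for _ in range(3)];a=cs[0];a['frame']=np.mean([c['frame'] for c in cs],0).astype(np.uint8)
M=R.from_quat(ctrl.get_state()['tcp_rot']).as_matrix()
u,v=w2px(a,p+M[:,2]*.03)[0].astype(int);print(u,v);save(a,'foot',(u-35,max(0,v-30),u+35,v+30),9)
E
```

```text
14.95 [-0.381  1.166  0.184  0.125  1.25  -1.702] [ 1.004  -0.2359  0.2726] F [ 0.  -0.4 -2.8] T [0.11 0.5  0.01] w 0.0235
tilt 31.87 az -8.8 x [-0.8193  0.23   -0.5252] y [0.238  0.9698 0.0535] z [ 0.5216 -0.0811 -0.8493]
421 423Traceback (most recent call last):
  File "<stdin>", line 4, in <module>
  File "h.py", line 33, in save
    cv2.imwrite('pics/'+n+'.png',cv2.resize(f,None,fx=k,fy=k,interpolation=cv2.INTER_CUBIC))
                                 ~~~~~~~~~~^^^^^^^^^^^^^^^^^^^^^^^^^^^^^^^^^^^^^^^^^^^^^^^^
cv2.error: OpenCV(4.12.0) /io/opencv/modules/imgproc/src/resize.cpp:4208: error: (-215:Assertion failed) !ssize.empty() in function 'resize'
```

>>> carry_out(
  targets=[
    [[0.0418,0.0216,-0.0261],0],
    [[0.0418,0.0216,-0.0261],0],
    [[0.0418,0.0216,-0.0261],0],
    [[0.0418,0.0216,-0.0261],0],
    [[0.0418,0.0216,-0.0261],0],
    [[0.0418,0.0216,-0.0261],0],
    [[0.0418,0.0216,-0.0261],0],
    [[0.0418,0.0216,-0.0261],0],
    [[0.0418,0.0216,-0.0261],0],
    [[0.0418,0.0216,-0.0261],0],
    [[0.0418,0.0216,-0.0261],0],
    [[0,0,0],0],
  ],
)

```text
clock: 16.6
tcp_pos: [0.5576, 0.1086, 0.289]
tcp_rot: [0.121, 0.954, -0.006, 0.274]
force: [0.2, 0.3, -1.8]
grip_width: 0.0231
```

```bash
python3 st.py
python3 - <<'E'
from h import *
s=ctrl.get_state();p=s['tcp_pos'];cs=[cam('scene') for _ in range(3)];a=cs[0];a['frame']=np.mean([c['frame'] for c in cs],0).astype(np.uint8)
M=R.from_quat(s['tcp_rot']).as_matrix()
u,v=w2px(a,p+M[:,2]*.04)[0].astype(int);print(u,v);save(a,'foot',(u-35,v-30,u+35,v+30),9)
N=np.array([.584,.120,.140]);n=np.array([-.524,.0774,.848])
print('to standoff 30mm, tool axes',(M.T@(N+n*.0795-p)).round(4))
E
```

```text
16.6 [ 0.027 -0.241  1.989 -0.123  0.848 -1.235] [0.5576 0.1086 0.289 ] F [ 0.2  0.3 -1.8] T [ 0.08  0.48 -0.03] w 0.0231
tilt 31.83 az -8.5 x [-0.8203  0.2278 -0.5246] y [0.2345 0.9706 0.0547] z [ 0.5216 -0.0781 -0.8496]
298 129
to standoff 30mm, tool axes [0.0593 0.009  0.06  ]
```

View pics/foot.png

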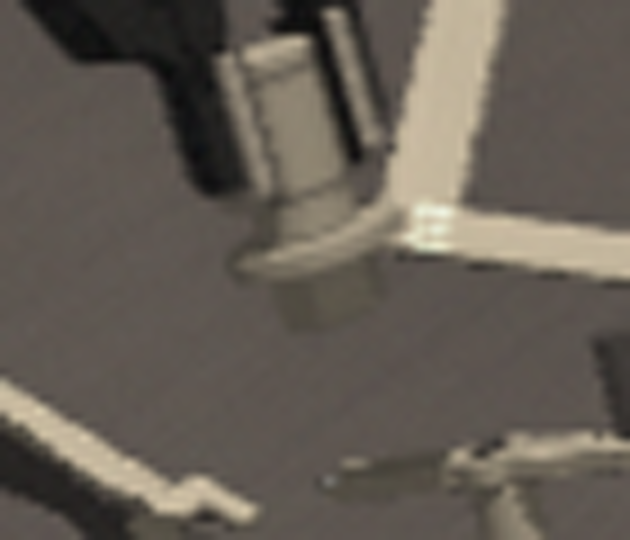

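The foot hangs tilted and square in the jaws, with its hexagon visible below the flange around (330,300) in the crop. Its turn isn't sharp enough to trust, so I'll find it by feel.

>>> carry_out(
  targets=[
    [[0.0198,0.003,0.02],0],
    [[0.0198,0.003,0.02],0],
    [[0.0197,0.003,0.02],0],
    [[0,0,0.015],0],
    [[0,0,0.007],0],
    [[0,0,0],0],
  ],
)

```text
clock: 17.5
tcp_pos: [0.557, 0.1214, 0.1888]
tcp_rot: [0.123, 0.954, -0.007, 0.274]
force: [-0.2, -0.2, -1.8]
grip_width: 0.0229
```

```bash
cat > nest.py <<'E'
from h import *
s=ctrl.get_state();M=R.from_quat(s['tcp_rot']).as_matrix()
N=np.array([.584,.1204,.140]);n=np.array([-.524,.0774,.848])
foot=s['tcp_pos']+M[:,2]*.0495
x=np.array([.839,-.124,.530]);y=np.array([.146,.989,0])
print('foot rel nest x,y,z mm',((foot-N)@np.c_[x,y,n]*1e3).round(1),'need tool mm',(M.T@(N-foot)*1e3).round(1),'F tool',(M.T@s['force']).round(1),'spin q6',s['q'][5].round(3))
E
python3 st.py;python3 nest.py
python3 - <<'E'
from h import *
o=[]
for k,b in(('scene',(275,130,335,190)),('top',(165,140,225,200))):
  cs=[cam(k) for _ in range(3)];f=np.mean([c['frame'] for c in cs],0).astype(np.uint8)
  o.append(cv2.resize(f[b[1]:b[3],b[0]:b[2]],(400,400),interpolation=cv2.INTER_CUBIC))
cv2.imwrite('pics/app.png',np.hstack(o)[:,:,::-1])
E
```

```text
17.5 [ 0.061 -0.115  2.088 -0.192  0.632 -1.129] [0.557  0.1214 0.1888] F [-0.2 -0.2 -1.8] T [ 0.11  0.51 -0.02] w 0.0229
tilt 31.83 az -8.9 x [-0.8193  0.2313 -0.5246] y [0.2391 0.9695 0.054 ] z [ 0.5211 -0.0812 -0.8496]
foot rel nest x,y,z mm [ 2.9 -3.2  6.1] need tool mm [3.2 2.9 6.1] F tool [ 1.1 -0.3  1.4] spin q6 -1.129
```

View pics/app.png

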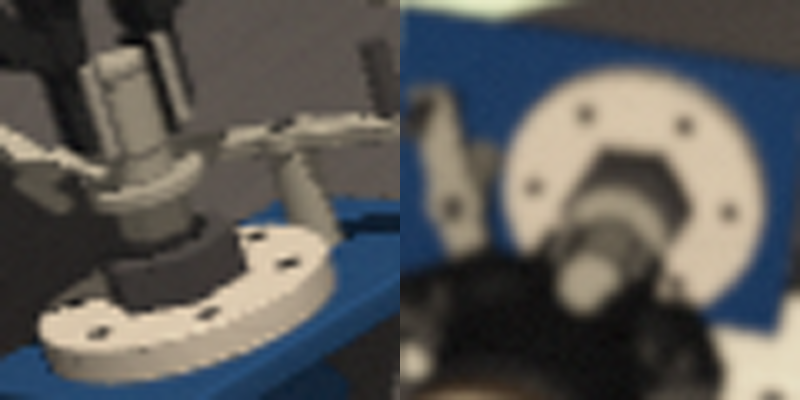

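The stud is just above the collar, standing about 3 mm off centre (scene crop ~(155,220) against the collar at ~(175,260)). I correct that and come down to touch.

>>> carry_out(
  targets=[
    [[0.0032,0.0029,0],0],
    [[0,0,0.002],0],
    [[0,0,0.002],0],
    [[0,0,0.001],0],
    [[0,0,0],0],
  ],
)

```text
clock: 18.42
tcp_pos: [0.5569, 0.1251, 0.1828]
tcp_rot: [0.123, 0.954, -0.007, 0.274]
force: [-0.2, -0.1, -2.6]
grip_width: 0.0232
```

```bash
python3 nest.py
```

```text
foot rel nest x,y,z mm [-0.8  0.5  1.4] need tool mm [-0.8 -0.4  1.4] F tool [ 1.4 -0.3  2.1] spin q6 -1.113
```

>>> carry_out(
  targets=[
    [[-0.0007,-0.0004,0.001],0],
    [[0,0,0.001],0],
    [[0,0,0.001],0],
    [[0,0,0],0],
  ],
)

```text
clock: 18.92
tcp_pos: [0.5588, 0.1246, 0.1819]
tcp_rot: [0.123, 0.954, -0.007, 0.274]
force: [-11.6, 0.1, 9.8]
grip_width: 0.0232
```

```bash
python3 nest.py
```

```text
foot rel nest x,y,z mm [ 0.4  0.3 -0.4] need tool mm [ 0.4 -0.3 -0.4] F tool [  4.4  -2.1 -14.4] spin q6 -1.115
```

>>> carry_out(
  targets=[
    [[0,0,0],3],
    [[0,0,0],3],
    [[0,0,0],3],
    [[0,0,0],3],
    [[0,0,0],3],
    [[0,0,0],3],
  ],
)

```text
clock: 19.68
tcp_pos: [0.5593, 0.1236, 0.1813]
tcp_rot: [0.271, 0.923, 0.036, 0.272]
force: [-0.6, -3.9, -1.1]
grip_width: 0.0232
```

```bash
python3 nest.py;python3 st.py
```

```text
foot rel nest x,y,z mm [ 0.7 -0.6 -1.3] need tool mm [ 0.9  0.3 -1.3] F tool [-1.  -3.8  0.9] spin q6 -0.799
19.68 [ 0.066 -0.095  2.087 -0.203  0.614 -0.799] [0.5593 0.1236 0.1813] F [-0.6 -3.9 -1.1] T [-0.61  0.48 -0.38] w 0.0232
tilt 31.9 az -8.9 x [-0.7046  0.5195 -0.4833] y [0.4807 0.8505 0.2134] z [ 0.522  -0.0819 -0.849 ]
```

The force fell away and the stud advanced, so it may be dropping in. I'll feed down gently.

>>> carry_out(
  targets=[
    [[0,0,0.001],0],
    [[0,0,0.001],0],
    [[0,0,0],0],
  ],
)

```text
clock: 20.05
tcp_pos: [0.5605, 0.1234, 0.1798]
tcp_rot: [0.27, 0.923, 0.035, 0.273]
force: [-3.0, -6.0, 2.4]
grip_width: 0.0234
```

```bash
python3 nest.py
```

```text
foot rel nest x,y,z mm [ 0.9 -0.7 -3.2] need tool mm [ 1.1  0.2 -3.2] F tool [-2.1 -6.1 -3.1] spin q6 -0.801
```

>>> carry_out(
  targets=[
    [[-0.0002,-0.0004,0.001],0],
    [[0,0,0.0015],0],
    [[0,0,0.0015],0],
    [[0,0,0],0],
  ],
)

```text
clock: 20.55
tcp_pos: [0.5624, 0.123, 0.177]
tcp_rot: [0.27, 0.923, 0.035, 0.272]
force: [-9.5, -3.7, 7.6]
grip_width: 0.0231
```

```bash
python3 nest.py; python3 -c "
from h import *
s=ctrl.get_state();M=R.from_quat(s['tcp_rot']).as_matrix();print('T tool',M.T@s['torque'])"
```

```text
foot rel nest x,y,z mm [ 1.1 -0.8 -6.6] need tool mm [ 1.4  0.3 -6.6] F tool [  1.1  -6.1 -11.1] spin q6 -0.801
T tool [1.29932386 0.37842595 0.15001973]
```

>>> carry_out(
  targets=[
    [[0,-0.0004,0],1.5],
    [[0,0,0.0015],0],
    [[0,0,0.0015],0],
    [[0,0,0],0],
  ],
)

```text
clock: 21.05
tcp_pos: [0.5639, 0.1227, 0.1746]
tcp_rot: [0.282, 0.919, 0.039, 0.272]
force: [-11.8, -2.3, 9.0]
grip_width: 0.0232
```

```bash
cat >> nest.py <<'E'
print('T tool',(M.T@s['torque']).round(2),'tilt',np.degrees(np.arccos(-M[2,2])).round(2),'az',np.degrees(np.arctan2(M[1,2],M[0,2])).round(1),'clk',s['clock'])
E
python3 nest.py
```

```text
foot rel nest x,y,z mm [ 1.1 -0.9 -9.4] need tool mm [ 1.4  0.3 -9.4] F tool [  2.6  -5.7 -13.6] spin q6 -0.775
T tool [1.27 0.53 0.12] tilt 31.92 az -8.8 clk 21.05
```

>>> carry_out(
  targets=[
    [[0,-0.0003,0.001],0],
    [[0,0,0.0015],0],
    [[0,0,0.0015],0],
    [[0,0,0],0],
  ],
)

```text
clock: 21.55
tcp_pos: [0.5657, 0.1223, 0.1718]
tcp_rot: [0.282, 0.919, 0.039, 0.272]
force: [-17.2, -2.5, 16.1]
grip_width: 0.0233
```

```bash
python3 nest.py
```

```text
foot rel nest x,y,z mm [  1.2  -1.  -12.8] need tool mm [  1.5   0.3 -12.8] F tool [  2.8  -7.  -22.5] spin q6 -0.775
T tool [1.45 0.82 0.25] tilt 31.92 az -8.8 clk 21.55
```

>>> carry_out(
  targets=[
    [[-0.0003,-0.0003,0.001],0.5],
    [[0,0,0.001],0],
    [[0,0,0.001],0],
    [[0,0,0],0],
  ],
)

```text
clock: 22.05
tcp_pos: [0.5668, 0.1222, 0.1699]
tcp_rot: [0.286, 0.918, 0.041, 0.272]
force: [-28.4, -0.1, 24.3]
grip_width: 0.0227
```

```bash
python3 nest.py
```

```text
foot rel nest x,y,z mm [  1.1  -0.9 -15. ] need tool mm [  1.4   0.3 -15. ] F tool [  8.   -8.7 -35.5] spin q6 -0.766
T tool [1.76 1.38 0.23] tilt 31.87 az -8.8 clk 22.05
```

>>> carry_out(
  targets=[
    [[0,0,-0.0015],0],
    [[0,0,0],0],
    [[0,0,0],0],
    [[0,0,0],0],
  ],
  grip=0.045,
)

```text
clock: 22.55
tcp_pos: [0.5663, 0.1217, 0.1682]
tcp_rot: [0.286, 0.918, 0.041, 0.271]
force: [0.3, -0.7, 0.1]
grip_width: 0.045
```

```bash
python3 nest.py
```

```text
foot rel nest x,y,z mm [ -0.2  -1.5 -16.2] need tool mm [  0.5   1.4 -16.2] F tool [-0.6 -0.4  0.1] spin q6 -0.766
T tool [ 0.11  0.23 -0.04] tilt 31.84 az -8.8 clk 22.55
```

>>> carry_out(
  targets=[
    [[0,0,-0.02],0],
    [[0,0,-0.022],0],
    [[0,0,0],0],
  ],
)

```text
clock: 22.92
tcp_pos: [0.5451, 0.1254, 0.2058]
tcp_rot: [0.286, 0.918, 0.041, 0.273]
force: [-0.1, 0.7, -0.9]
grip_width: 0.0451
```

>>> carry_out(
  targets=[
    [[0,0,0],0],
    [[0,0,0],0],
    [[0,0,0],0],
    [[0,0,0],0],
    [[0,0,0],0],
  ],
  grip=0.0,
)

```text
clock: 23.55
tcp_pos: [0.5443, 0.1251, 0.2039]
tcp_rot: [0.286, 0.918, 0.041, 0.271]
force: [0.2, 0.0, -0.0]
grip_width: -0.0001
```

```bash
python3 nest.py
python3 - <<'E'
from h import *
cs=[cam('scene') for _ in range(4)];c=cs[0];c['z_map']=np.median([k['z_map'] for k in cs],0)
c['frame']=np.mean([k['frame'] for k in cs],0).astype(np.uint8);save(c,'seat',(270,120,340,180),9)
P=pts(c);n=np.array([-.524,.0774,.848]);N=np.array([.584,.1204,.140]);x=np.array([.839,-.124,.530]);y=np.array([.146,.989,0])
q=((P-N)@np.c_[x,y,n]).reshape(-1,3);r=np.hypot(q[:,0],q[:,1]);
fl=(r>.014)&(r<.021)&(abs(q[:,2]-.006)<.008);print('flange top h (6 = home)',np.percentile(q[fl,2]*1e3,[10,30,50,70,90]).round(1),fl.sum())
di=(r>.035)&(r<.05)&(abs(q[:,2]+.018)<.006);print('disc h (-18)',np.median(q[di,2]*1e3))
A=np.c_[q[fl,:2],np.ones(fl.sum())];print('flange slope',np.linalg.lstsq(A,q[fl,2],rcond=None)[0])
E
```

```text
foot rel nest x,y,z mm [-0.1 -1.3 25.9] need tool mm [ 0.4  1.3 25.9] F tool [-0.1  0.1  0.1] spin q6 -0.778
T tool [ 0.07  0.28 -0.01] tilt 31.83 az -8.8 clk 23.55
flange top h (6 = home) [1.9 6.5 6.9 7.2 7.4] 44
disc h (-18) -16.890224939335813
flange slope [-0.09503352  0.02373536  0.00686752]
```

View pics/seat.png

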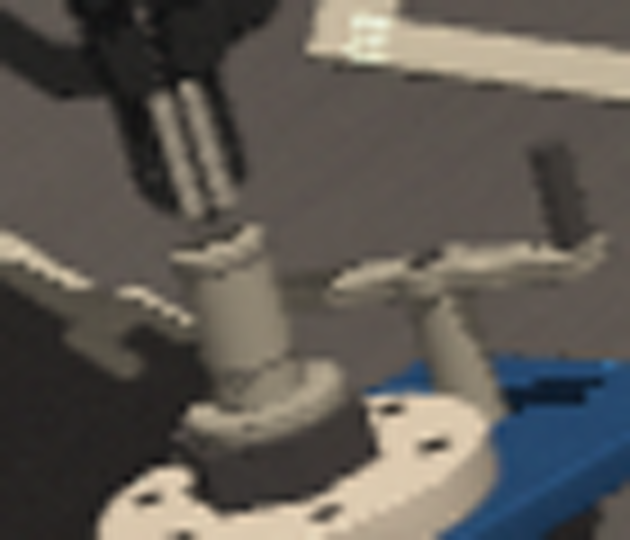

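The flange sits flush on the collar: flange-to-disc is 23.8 mm against 24 for home, and the crop shows no gap at ~(275,420). I'll push once on the stud's top to be sure.

>>> carry_out(
  targets=[
    [[0,0,0.005],0],
    [[0,0,0.001],0],
    [[0,0,0.001],0],
    [[0,0,0.001],0],
    [[0,0,0.0005],0],
    [[0,0,0],0],
  ],
)

```text
clock: 24.5
tcp_pos: [0.5481, 0.1248, 0.1981]
tcp_rot: [0.286, 0.918, 0.04, 0.271]
force: [-16.9, 1.0, 15.2]
grip_width: -0.0001
```

```bash
python3 nest.py
```

```text
foot rel nest x,y,z mm [-0.  -1.1 18.9] need tool mm [ 0.4  1.1 18.9] F tool [  5.   -4.2 -21.8] spin q6 -0.776
T tool [1.03 1.12 0.02] tilt 31.78 az -8.8 clk 24.5
```

Seated: the push finds the stud's top at +51.4 mm, with home at 51. I back off and measure the keeper and its pin in the nest frame.

>>> carry_out(
  targets=[
    [[0,0,-0.02],0],
    [[0,0,-0.02],0],
    [[0,0,0],0],
  ],
  grip=0.045,
)

```text
clock: 24.88
tcp_pos: [0.5286, 0.1279, 0.2326]
tcp_rot: [0.286, 0.918, 0.041, 0.273]
force: [0.5, -1.2, -0.7]
grip_width: 0.0448
```

```bash
cat > keep.py <<'E'
from h import *
n=np.array([-.524,.0774,.848]);N=np.array([.584,.1204,.140]);x=np.array([.839,-.124,.530]);y=np.array([.146,.989,0]);B=np.c_[x,y,n]
for nm in('scene','top'):
  cs=[cam(nm) for _ in range(5)];c=cs[0];c['z_map']=np.median([k['z_map'] for k in cs],0);f=np.mean([k['frame'] for k in cs],0).reshape(-1,3)
  q=(((pts(c)-N)@B)*1e3).reshape(-1,3); d=np.hypot(q[:,0],q[:,1]-68)
  g=(f.max(1)-f.min(1)<45)&(d<60)&(np.hypot(q[:,0],q[:,1])>30)
  b=g&(q[:,2]>9)&(q[:,2]<19); p=g&(q[:,2]>24)&(q[:,2]<50)
  L=q[b][:,:2];m=L.mean(0);v=np.linalg.svd(L-m)[2][0];v*=np.sign(v[0])
  print(nm,'bar',b.sum(),m.round(1),'q deg',np.degrees(np.arctan2(v[0],v[1])).round(1),'z',np.median(q[b,2]).round(1),'| pin',p.sum(),np.median(q[p],0).round(1) if p.sum() else '', 'zmax',q[p,2].max().round(1) if p.sum() else '')
E
python3 keep.py; python3 nest.py
```

```text
scene bar 157 [ 6.6 64.6] q deg 72.8 z 15.3 | pin 40 [45.9 77.9 35.5] zmax 46.3
top bar 160 [ 4.2 68.7] q deg 75.9 z 14.1 | pin 22 [44.  79.9 41.5] zmax 47.4
foot rel nest x,y,z mm [-0.2 -1.2 57.2] need tool mm [ 0.3  1.5 57.2] F tool [0.6 0.1 0.1] spin q6 -0.784
T tool [0.13 0.25 0.  ] tilt 31.81 az -8.8 clk 25.375
```

Run:
```python
from h import *
n=np.array([-.524,.0774,.848]);N=np.array([.584,.1204,.140]);B=np.c_[np.array([.839,-.124,.530]),np.array([.146,.989,0]),n]
s=ctrl.get_state();M=R.from_quat(s['tcp_rot']).as_matrix();T=(M.T@B)
p=(s['tcp_pos']-N)@B*1e3;print('tcp nest',p.round(1));print('tool axes in nest (cols)',(B.T@M).round(3).tolist())
pin=lambda q:np.array([45*np.sin(q),68+45*np.cos(q),0])
q0=np.radians(74.5)
print('to above pin (z75)',(T@(pin(q0)+[0,0,75]-p)).round(1),'then down 37',(T@np.array([0,0,-37])).round(1))
Q=np.radians(np.r_[74.5,65,55,45,35,25,15,7,0,-3])
for a,b in zip(Q[:-1],Q[1:]): print(np.degrees(b).round(),(T@(pin(b)-pin(a))).round(1))
```

```text
tcp nest [-1.000e-01 -1.100e+00  1.067e+02]
tool axes in nest (cols) [[-0.897, 0.442, -0.003], [0.442, 0.897, -0.004], [0.001, -0.005, -1.0]]
to above pin (z75) [-3.2 92.1 31.2] then down 37 [-0.   0.2 37. ]
65.0 [ 5.4  5.1 -0. ]
55.0 [ 6.5  4.4 -0. ]
45.0 [ 7.2  3.2 -0. ]
35.0 [7.6 1.9 0. ]
25.0 [7.8 0.5 0. ]
15.0 [ 7.8 -0.8  0. ]
7.0 [ 6.1 -1.6  0. ]
0.0 [ 5.1 -2.1  0. ]
-3.0 [ 2.1 -1.1  0. ]
```

>>> carry_out(
  targets=[
    [[-0.0016,0.046,0],0],
    [[-0.0016,0.046,0.006],0],
    [[0,0,0.025],0],
    [[0,0,0.02],0],
    [[0,0,0.015],0],
    [[0,0,0],0],
  ],
)

```text
clock: 26.12
tcp_pos: [0.6105, 0.1968, 0.196]
tcp_rot: [0.287, 0.918, 0.04, 0.27]
force: [-0.8, 0.7, -0.8]
grip_width: 0.0449
```

```bash
python3 nest.py
```

```text
foot rel nest x,y,z mm [ 42.2  79.2 -10. ] need tool mm [  2.9 -89.8  -9.4] F tool [ 1.3 -0.   0.2] spin q6 -0.57
T tool [ 0.08  0.27 -0.03] tilt 31.71 az -8.9 clk 26.125
```

>>> carry_out(
  targets=[
    [[-0.0005,0.001,0.001],0],
    [[0,0,0],0],
    [[0,0,0],0],
    [[0,0,0],0],
    [[0,0,0],0],
  ],
  grip=0.0,
  newtons=35,
)

```text
clock: 26.75
tcp_pos: [0.6125, 0.1978, 0.1981]
tcp_rot: [0.286, 0.918, 0.041, 0.272]
force: [-5.1, 0.0, 5.4]
grip_width: 0.0083
```

```bash
python3 nest.py
```

```text
foot rel nest x,y,z mm [45.  80.6 -9.1] need tool mm [  4.8 -92.2  -8.8] F tool [ 1.  -1.3 -7.2] spin q6 -0.569
T tool [ 0.46  0.28 -0.  ] tilt 31.91 az -8.7 clk 26.75
```

The pin is held. I swing it along the arc.

>>> carry_out(
  targets=[
    [[0.0054,0.0051,-0.0007],0],
    [[0.0065,0.0044,0],0],
    [[0.0072,0.0032,0],0],
    [[0.0076,0.0019,0],0],
    [[0.0078,0.0005,0],0],
    [[0.0078,-0.0008,0],0],
    [[0,0,0],0],
  ],
)

```text
clock: 27.62
tcp_pos: [0.5893, 0.2326, 0.1805]
tcp_rot: [0.286, 0.918, 0.04, 0.271]
force: [-2.9, -3.8, 3.7]
grip_width: 0.0082
```

```bash
python3 nest.py; python3 keep.py
```

```text
foot rel nest x,y,z mm [ 11.8 111.5  -9.3] need tool mm [ -38.6 -105.4   -8.7] F tool [-1.9 -3.8 -4.3] spin q6 -0.44
T tool [ 0.77  0.05 -0.07] tilt 31.78 az -8.9 clk 27.625
scene bar 145 [ 6.3 70.6] q deg 17.9 z 15.4 | pin 134 [ 17.5 107.3  38.4] zmax 49.7
top bar 180 [ 1.2 66.4] q deg 20.2 z 14.1 | pin 53 [ 16.5 109.7  38.7] zmax 49.8
```

>>> carry_out(
  targets=[
    [[0.0061,-0.0016,0],0],
    [[0.0051,-0.0021,0],0],
    [[0.0021,-0.0011,0],0],
    [[0.001,-0.0005,0],0],
    [[0,0,0],0],
    [[0,0,0],0],
  ],
)

```text
clock: 28.88
tcp_pos: [0.5777, 0.2367, 0.1732]
tcp_rot: [0.286, 0.918, 0.041, 0.272]
force: [5.1, 0.8, -0.2]
grip_width: 0.0083
```

```bash
python3 nest.py; python3 keep.py
```

```text
foot rel nest x,y,z mm [ -2.2 114.   -9.1] need tool mm [ -52.3 -101.4   -8.8] F tool [-3.   3.2  2.8] spin q6 -0.41
T tool [-0.47 -0.08 -0.1 ] tilt 31.9 az -8.7 clk 28.875
scene bar 127 [ 5.1 72.5] q deg 0.8 z 15.7 | pin 139 [  3.9 109.3  38.6] zmax 50.0
top bar 176 [ 1.8 69.7] q deg 1.8 z 14.3 | pin 59 [  4.5 110.6  38.6] zmax 49.8
```

>>> carry_out(
  targets=[
    [[0.0014,-0.0007,0],0],
    [[0.0009,-0.0005,0],0],
    [[0,0,0],0],
  ],
)

```text
clock: 29.75
tcp_pos: [0.5775, 0.2367, 0.1731]
tcp_rot: [0.286, 0.917, 0.042, 0.274]
force: [14.6, -0.6, -3.5]
grip_width: 0.0087
```

```bash
python3 nest.py; python3 keep.py
```

```text
foot rel nest x,y,z mm [ -2.2 114.   -9. ] need tool mm [ -52.4 -101.3   -8.8] F tool [-8.7  6.  10.7] spin q6 -0.405
T tool [-0.84 -1.04 -0.13] tilt 32.13 az -8.6 clk 29.75
scene bar 125 [ 5.1 72. ] q deg 0.6 z 15.6 | pin 139 [  3.9 109.5  38.5] zmax 49.9
top bar 176 [ 1.9 69. ] q deg 1.3 z 14.2 | pin 58 [  4.5 110.2  39.5] zmax 49.6
```

The keeper didn't move while the force rose to about 11 N, so it is on its stop. I release and back off.

>>> carry_out(
  targets=[
    [[0,0,0],0],
    [[0,0,0],0],
    [[0,0,0],0],
    [[0,0,-0.02],0],
    [[0,0,-0.04],0],
    [[0,0,-0.05],0],
    [[0,0,-0.05],0],
    [[0,0,-0.05],0],
    [[0,0,0],0],
  ],
  grip=0.035,
)

```text
clock: 31.38
tcp_pos: [0.4659, 0.2547, 0.3553]
tcp_rot: [0.286, 0.917, 0.044, 0.274]
force: [0.8, -0.3, -0.1]
grip_width: 0.0351
```

```bash
python3 keep.py; python3 st.py
python3 - <<'E'
from h import *
o=[]
for k,b in(('scene',(275,120,345,190)),('top',(155,130,225,200))):
  cs=[cam(k) for _ in range(3)];f=np.mean([c['frame'] for c in cs],0).astype(np.uint8)
  o.append(cv2.resize(f[b[1]:b[3],b[0]:b[2]],(400,400),interpolation=cv2.INTER_CUBIC))
cv2.imwrite('pics/fin.png',np.hstack(o)[:,:,::-1])
E
```

```text
scene bar 127 [ 5.1 71.9] q deg 0.6 z 15.5 | pin 34 [  3.5 109.4  36.1] zmax 46.1
top bar 179 [ 1.7 70. ] q deg 0.9 z 14.0 | pin 23 [  4.6 111.9  38.9] zmax 45.2
31.88 [ 0.43  -0.3    1.918 -0.337  1.071 -0.441] [0.4657 0.2532 0.3491] F [ 0.5 -0.4  0.3] T [0.01 0.26 0.03] w 0.0347
tilt 31.77 az -8.9 x [-0.6891  0.5481 -0.4741] y [0.5044 0.8325 0.2292] z [ 0.5203 -0.0812 -0.8501]
```

View pics/fin.png

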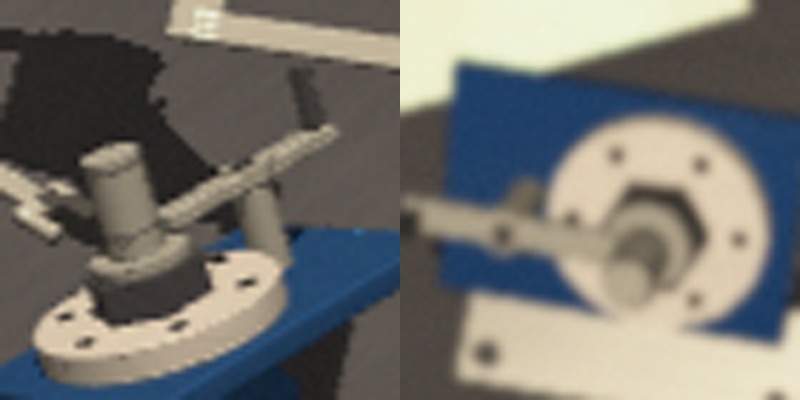

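The stud is seated and the keeper's nose lies over the flange (scene crop ~(165,220), bar axis within 1° of closed). There is time left, so I give the pin one direct push towards closed with the shut fingers, in case the pads had slipped.

```bash
cat > go.py <<'E'
from h import *
n=np.array([-.524,.0774,.848]);N=np.array([.584,.1204,.140]);B=np.c_[np.array([.839,-.124,.530]),np.array([.146,.989,0]),n]
s=ctrl.get_state();M=R.from_quat(s['tcp_rot']).as_matrix();p=(s['tcp_pos']-N)@B*1e3
print('tcp nest',p.round(1));
for t in([32,111,70],[32,111,40]): print('to',t,(M.T@B@(np.array(t)-p)).round(1))
print('-x 10mm',(M.T@B@[-10,0,0]).round(1),'F nest',(s['force']@B).round(1))
E
python3 go.py
```

```text
tcp nest [ -4.4 114.3 250.3]
to [32, 111, 70] [-34.3  13.9 180.2]
to [32, 111, 40] [-34.3  14.  210.2]
-x 10mm [ 9.  -4.4  0. ] F nest [0.2 0.9 0.2]
```

>>> carry_out(
  targets=[
    [[-0.0343,0.014,0.02],0],
    [[0,0,0.05],0],
    [[0,0,0.05],0],
    [[0,0,0.04],0],
    [[0,0,0.03],0],
    [[0,0,0.02],0],
    [[0,0,0],0],
  ],
  grip=0.0,
)

```text
clock: 33.05
tcp_pos: [0.6053, 0.2288, 0.189]
tcp_rot: [0.287, 0.918, 0.04, 0.27]
force: [-0.1, -0.1, 0.7]
grip_width: 0.0002
```

>>> carry_out(
  targets=[
    [[0.0045,-0.0022,0],0],
    [[0.0045,-0.0022,0],0],
    [[0.0018,-0.0009,0],0],
    [[0.0009,-0.0004,0],0],
    [[0,0,0],0],
  ],
)

```text
clock: 33.67
tcp_pos: [0.595, 0.2311, 0.1844]
tcp_rot: [0.286, 0.918, 0.041, 0.271]
force: [0.0, -0.6, 0.2]
grip_width: 0.0001
```

```bash
python3 go.py
```

```text
tcp nest [ 19.  111.1  40.5]
to [32, 111, 70] [-11.7   5.5 -29.6]
to [32, 111, 40] [-11.7   5.6   0.4]
-x 10mm [ 9.  -4.4  0. ] F nest [ 0.2 -0.6  0.1]
```

>>> carry_out(
  targets=[
    [[0.0009,-0.0004,0],0],
    [[0.0009,-0.0004,0],0],
    [[0.0009,-0.0004,0],0],
    [[0,0,0],0],
  ],
)

```text
clock: 34.17
tcp_pos: [0.5938, 0.2313, 0.1838]
tcp_rot: [0.286, 0.918, 0.041, 0.273]
force: [4.7, -1.1, -0.6]
grip_width: 0.0001
```

```bash
python3 go.py
```

```text
tcp nest [ 17.6 111.1  40.6]
to [32, 111, 70] [-13.    6.2 -29.4]
to [32, 111, 40] [-12.9   6.2   0.6]
-x 10mm [ 9.  -4.4 -0. ] F nest [ 3.8 -0.4 -3. ]
```

>>> carry_out(
  targets=[
    [[0.0009,-0.0004,0],0],
    [[0.0009,-0.0004,0],0],
    [[0,0,0],0],
  ],
)

```text
clock: 34.55
tcp_pos: [0.5935, 0.2314, 0.1839]
tcp_rot: [0.286, 0.917, 0.042, 0.274]
force: [10.1, -3.5, -0.4]
grip_width: -0.0004
```

```bash
python3 go.py;python3 keep.py
```

```text
tcp nest [ 17.5 111.1  40.9]
to [32, 111, 70] [-13.2   6.3 -29.1]
to [32, 111, 40] [-13.1   6.3   0.9]
-x 10mm [ 9.  -4.4 -0. ] F nest [ 8.7 -2.  -5.9]
scene bar 127 [ 5.2 71.8] q deg 0.4 z 15.7 | pin 108 [ 25.1 104.6  38.9] zmax 50.0
top bar 163 [ 1.4 66.6] q deg 179.8 z 14.2 | pin 36 [ 24.8 106.6  38.4] zmax 49.6
```

A firm stop: the force rose from 4 to 9 N without movement, and the bar reads 0.4° and -0.2°. I retreat and hand in.

>>> carry_out(
  targets=[
    [[-0.009,0.0044,0],0],
    [[0,0,-0.03],0],
    [[0,0,-0.05],0],
    [[0,0,-0.05],0],
    [[0,0,-0.05],0],
    [[0,0,0],0],
    [[0,0,0],0],
  ],
)

```text
clock: 35.92
tcp_pos: [0.5051, 0.2451, 0.3389]
tcp_rot: [0.286, 0.918, 0.041, 0.271]
force: [0.5, -0.5, -0.9]
grip_width: 0.0003
```

```bash
python3 keep.py; python3 st.py
python3 - <<'E'
from h import *
c=cam('top')
P=pts(c)
for k,(x0,y0,x1,y1) in {'tall':(340,190,372,220),'sleeve':(305,132,330,158)}.items():
    q=P[y0:y1,x0:x1].reshape(-1,3);q=q[q[:,2]>.012];print(k,((q.min(0)+q.max(0))/2).round(4))
n=np.array([-.524,.0774,.848]);N=np.array([.584,.1204,.140]);B=np.c_[np.array([.839,-.124,.530]),np.array([.146,.989,0]),n]
q=((P-N)@B*1e3).reshape(-1,3);r=np.hypot(q[:,0],q[:,1]);f=(r>14)&(r<21)&(abs(q[:,2]-6)<6)&(q[:,1]<5);print('flange h',np.median(q[f,2]))
ctrl.job_done()
E
```

```text
scene bar 126 [ 5.1 72.2] q deg 0.6 z 15.7 | pin 34 [  3.8 109.3  36.3] zmax 46.5
top bar 180 [ 1.8 70.1] q deg 1.1 z 14.2 | pin 22 [  4.  112.3  38.5] zmax 44.9
36.42 [ 0.374 -0.222  1.874 -0.317  1.02  -0.49 ] [0.5055 0.245  0.3394] F [ 0.1 -1.   0.6] T [ 0.04  0.29 -0.02] w 0.0001
tilt 31.82 az -8.8 x [-0.6889  0.5481 -0.4745] y [0.504  0.8325 0.2299] z [ 0.521  -0.0808 -0.8497]
tall [ 0.4769 -0.1948  0.629 ]
sleeve [ 0.5677 -0.1365  0.6278]
flange h 4.492745853136675
the job is handed in; nothing more can be done
```

The short steel stud is seated in the hexagonal nest, and the keeper is closed on its stop with its nose over the flange. I handed the job in at about 36 s with the arm clear.

- **Tilting the tool:** the interface only turns the tool about its own z, so I got the 32° by pushing past the reach limit. The tilt stays when the tool comes back. Two joints ended at the rounded edge of their stated range; one read -0.944 against -0.94. One push against the reach limit, with empty jaws, read about 75 N at the wrist.
- **Seating:** about 18° of turning under light pressure dropped the foot in. Before closing the keeper, flange to faceplate measured 23.8 mm (24 is home), and a push on the stud's top met it at 51.4 mm (51 is home).
- **Keeper:** the cameras read it within about 1° of closed. A direct push on the pin rose from 4 to 9 N with no movement.

**Checks that failed or disagreed:**
- My final position check on the tall stud and sleeve gave nonsense heights of 0.63 m. The arm was possibly in the view, so those two were not re-measured at the end; I never went to them or the wrench.
- The last flange height from the top camera read 4.5 mm against 6, from a single unaveraged frame. The earlier scene-camera reading was 6.9 mm.
- The pin reads 4 mm off closed along the slope, while the bar's angle and the firm stop both say closed. I take most of that as camera bias.

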